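Change over the flange gauge from setting master to parts

TASK

Load the flange gauge. First press the red stop button on the control box until it latches down. Then lift the setting master out of the comb and put it back in its round wooden rest, set every flange, boss up, into a bay of its own and nudge it fully home, so that its rim rests against both brass buttons and the sprung probe tip, and turn the selector to mark 5. With all that done, twist the stop button clockwise so that it pops up again, and leave the gear blank where it lies.

Things in the scene. Friction and masses are not known exactly. Their poses are not given: they have to be found in the camera images.
- flange_1: turned steel flange, boss up: disc 70 mm across, 9 mm thick; boss on it 32 mm across, top at 31 mm; bored; 0.25 kg. Take it by the boss from above, fingertips above the disc. Origin: centre of its underside, z up. 2 or 3 of the three are there; None if absent. A toothed gear blank lies among them
- flange_2: like flange_1
- flange_3: like flange_1
- setting_master: setting master, a steel disc 70 mm across and 9 mm thick like a flange's but without bolt holes, with a slim dark knurled handle 24 mm across, top at 36 mm; 0.3 kg. Starts home in the middle bay (seat_2). Origin: centre of its underside
- rest_mid (a point): centre of the floor of the master's fixed round wooden rest, a saucer on the plate left of the flanges: 100 mm across, 12 mm high, recess 84 mm across with its floor 6 mm over the plate (the point is at that height)
- gauge_comb: fixed steel gauging comb on the plate, 322 mm wide, only 10 mm high (below fingertips that hold a boss), three bays open to the robot. Axes as the seats'; origin at seat_2. Bays are 78 mm wide between ribs that run from x = -38 to +40 mm; back wall at x = +38 mm. In each bay a flange at home touches two fixed brass domed buttons, 52 deg either side of the +x direction, and one sprung probe tip, all polished
- seat_1 (a point): home point of the right-hand (-y) bay, on the plate, where the centre of a flange is when it is home. Its x axis points into the bay, away from the robot (the way to push), y to the left. The sprung steel probe tip is in the left rib at x = -27, y = +23 mm of this point, 5 mm high; an entering flange pushes it aside (up to 12 mm, 2 to 3 N). A flange set down at x = -58 mm is clear of the tip; about 6 N of push on its boss brings it home, and the probe then holds it
- seat_2 (a point): home point of the middle bay, 104 mm left of seat_1, in all else like it
- seat_3 (a point): home point of the left-hand bay, 104 mm left of seat_2, in all else like it
- stop_top (a point): centre of the top of the red mushroom stop button on a yellow disc, at the near end of the fixed grey control box (170 x 90 mm, 54 mm high, long side roughly away from the robot). Head 40 mm across, fluted side; top 32 mm over the lid when up, its underside 18 mm below the top. The point moves with the button
- stop_press (a joint): how far the stop button is down, m: 0 up, 0.0075 latched, 0.0095 hard down. Pressed straight down beyond 0.008 (about 6 N) and let go, it stays latched at 0.0075
- stop_turn (a joint): twist of the stop button's head, rad, growing clockwise seen from above, 0 to 0.9 (end stop), sprung back to 0. Turning the latched head beyond 0.45 (about 0.05 N m) frees the latch; the button springs up (up to 5 N) when the grip lets it
- selector_grip (a point): centre of the top of the black selector knob on the same lid, 87 mm beyond the stop button: grip bar 40 mm long, 13 mm wide, 25 mm high on a disc 42 mm across, 8 mm high; top 34 mm over the lid. The point turns with the knob; its x axis runs along the bar to the end with the white pointer line, z up
- selector (a joint): angle of the selector, rad, growing clockwise seen from above, 0 to 4.189. Nine clicks, 30 deg = 0.5236 rad apart, at white marks 0 to 8: mark 0 is at the anticlockwise end stop; marks 0 and 5 are longer. Mark 5 = 2.618 rad. About 0.08 N m per click; let go near a mark it settles on it. Starts near mark 0, 1, 2 or 3
- gear_blank: toothed steel gear blank, 51 mm across, 20 mm high, lying among the flanges, not to be moved; origin at the centre of its underside

How it is judged:
By the outcome, as a careful person would: the job done as asked, in the order asked, and still so for the second after the job is handed in, with the robot touching nothing.
Of flange_1, flange_2, flange_3 only 2 to 3 are there at a start; the rules pass over those that are not, and their reading is None.
At some moment in a run one of flange_1, flange_2, flange_3 may be knocked a few centimetres aside while the robot is not near it.
Once in a run the grip may slacken for a moment while it holds something.
It also fails if it takes over 210 s, if anything falls off the work surface, if the arm or the gripper's body presses on something with over 40 N, if the wrist force passes 120 N, or if a joint passes its speed limit or range.

ROBOT

A 7-joint arm with a two-finger parallel gripper is mounted at the origin on a cart in front of the work surface, level with it; the furniture and walls round the work are solid. World frame = base frame: x ahead of the robot, y to its left, z up, the work surface at z = 0. Lengths are in m, angles in rad, forces in N, time in s.
With the tool pointing down it reaches from about 0.4 to 0.875 m from the base axis. Payload 19.3 kg.
Tool frame: the origin (TCP) lies midway between the tips of the shut fingers; the grasp point (between the pads) lies 19 mm behind it; z points along the fingers, y is the line along which they close (so a half turn about z gives the same grasp; the last joint's range is limited). The gripper opens to 85 mm and grips with 20 to 120 N. Pads are 22 mm wide; open, the fingers measure 114 mm over their backs; the gripper's body (76 mm by 85 mm) begins 54 mm behind the grasp point. The pads swing forward as they close: fully open they stand 13 mm farther back than shut.
Start: joints at [-0.858, 0.521, -0.036, 1.599, 0.021, 1.021, -0.113], TCP at [0.441, 0.443, 0.231] pointing down, gripper open.
Joint ranges: [-2.91, 2.91], [-0.3, 2.13], [-1.5, 1.42], [0.17, 2.43], [-1.26, 4.41], [0.16, 1.93], [-2.52, 2.52]. Speed limits (rad/s): [1.89, 1.89, 2.39, 2.39, 3.01, 3.01, 3.01].

INTERFACE

Orientations are given as [roll, pitch, yaw] about the fixed x, y, z axes, in that order (R = Rz(yaw) Ry(pitch) Rx(roll)).
In Python, from workcell import bot gives the robot as it stands.
- The arm moves only by the tool move_arm, never from a script. Its argument "series" is a list of rows, each a list of 3 entries, a list of its own where there are three numbers: the shift along the tool's x, y, z in cm, then the turn, a rotation vector about the tool's x, y, z in rad, then the opening in per cent of the stroke, from 0 (shut) to 100 (fully open). A call has 1 to 20 rows; each row is the pose to reach, as a shift and turn from the pose commanded when the call began, along the tool's axes at that moment; what a row does not reach only later rows make up. A row lasts 1/12 s, in which the tool goes at most 41.7 mm and 7.16 degrees, less where a joint would pass 70% of its speed; a pose out of reach is approached as far as the arm can. A call with a gripper value outside its range is refused whole. The fingers move at their own pace and stop on an object; "squeeze" is the grip in N (left out, the last holds). Time passes only in rows, so rows that repeat a pose let the fingers close. It gives the time, the measured TCP pose, the force, the opening and the grip force at its end, in the units of the state.
- bot.observe(): the state, without advancing time (a new reading comes with each control period).
- bot.grab_frame(name): name is "side" or "top"; returns (picture, depth): 400x640x3 uint8, red, green, blue; 400x640 float32, m along the optical axis (not along the pixel's ray), 0 where there is no reading.
- bot.camera_params(name): a dict with "fovy" (degrees; the focal length in pixels is half the picture's height over the tangent of half this angle, whatever the lens; pixels are square), "cx", "cy" (the principal point, pixels), "dist_coeffs" ([k1, k2, p1, p2, k3] as OpenCV has them; the pictures are not rectified), "R" (3x3) and "t" (3): a world point X has camera coordinates R X + t. Camera axes: x right, y down, z forward; pixel columns grow to the right and rows downward; lengths in m; the calibration is good to about 2 mm. A picture is of the moment at which its call begins. camera_params takes no time and is no camera call.
- bot.job_done(): hands the job in; it is judged then, once.
Trained networks look in the newest picture that a camera, given by its name, has taken for a name from the list of things; names that differ only in an ending like _2 or _b are one class to them, and where a whole thing is asked for, a point or a joint stands for the part that bears it (a point fixed in the world has none). Each returns a list of dicts, best first, with "conf" (0 to 1); they miss things now and then, are a little off and sometimes report something else, mostly with a low value. They report only what shows in the picture. A call takes as long as a camera call.
- bot.find_in(camera, thing): "bbox" ([left, top, right, bottom] in pixels, round what is visible of it).
- bot.trace(camera, thing): "mask" (400x640 bool, what is visible of it) and "bbox" ([left, top, right, bottom] in pixels, round what is visible of it).
The state is a dict: "clock": time; "qpos": joint angles; "qd": joint speeds; "joint_efforts": joint torques, N m; "position": TCP position; "tool_rot": TCP orientation; "force": force on the tool from outside, world axes, zero at the start; "moment": the same for the moment, N m; "grip_width": finger opening in m; "finger_force": force on a finger pad.
Only numpy, scipy, OpenCV 4.12 (cv2) and the standard library are available. Lean on these libraries where they do the work, as an engineer would, in place of code of your own. Each camera call takes 0.05 s, during which the arm holds its last target. There are 200 camera calls.

## Working session

There is one attempt and no reset: what is moved stays moved. The work goes in short steps, Python scripts to look and compute and a tool call to move; the robot and the scene stay as the last step left them, time stands still between calls to the robot, and variables do not carry over. Pictures are saved under pics/ and viewed, at most 14 in all, crops included, and the job is handed in when it is done.

Besides the shell and the picture viewer there is one more tool, called after ">>>" as name(argument=value, ...), one argument or row to a line, values as JSON. move_arm: Moves the arm, as the interface text tells. Its arguments: {"type":"object","properties":{"series":{"type":"array"},"squeeze":{"type":"number"}},"required":["series"]}

```bash
ls; mkdir -p pics; cat > h.py <<'E'
import numpy as np, cv2
from workcell import bot
from scipy.spatial.transform import Rotation as Ro
def cam(n):
    p=bot.camera_params(n); f=200/np.tan(np.radians(p['fovy'])/2)
    return np.array([[f,0,p['cx']],[0,f,p['cy']],[0,0,1]]),np.array(p['dist_coeffs'],float),np.array(p['R']),np.array(p['t'])
def ray(n,uv):
    K,d,R,t=cam(n); q=cv2.undistortPoints(np.array(uv,float).reshape(-1,1,2),K,d).reshape(-1,2)
    return np.c_[q,np.ones(len(q))]@R, -R.T@t
def onz(n,uv,z):
    r,o=ray(n,uv); return o+r*((z-o[2])/r[:,2])[:,None]
def proj(n,X):
    K,d,R,t=cam(n); return cv2.projectPoints(np.array(X,float).reshape(-1,3),cv2.Rodrigues(R)[0],t,K,d)[0].reshape(-1,2)
def cloud(n,depth):
    v,u=np.mgrid[0:400,0:640]; K,d,R,t=cam(n)
    r,o=ray(n,np.c_[u.ravel(),v.ravel()]); return (o+r*depth.reshape(-1,1)).reshape(400,640,3)
def save(im,f): cv2.imwrite('pics/'+f,im[:,:,::-1])
def st():
    s=bot.observe(); print(round(s['clock'],2),np.round(s['position'],4),np.round(s['tool_rot'],3),'F',np.round(s['force'],1),'w',round(s['grip_width'],4),'ff',s['finger_force']); return s
def delta(target_xyz,yaw=None):
    """shift in cm along tool axes and rotz to target"""
    s=bot.observe(); R=Ro.from_euler('xyz',s['tool_rot'])
    d=R.inv().apply(np.array(target_xyz)-s['position'])*100
    if yaw is not None:
        T=Ro.from_euler('xyz',[np.pi,0,yaw]); return np.round(d,2),np.round((R.inv()*T).as_rotvec(),3)
    return np.round(d,2)
E
python3 - <<'E'
from h import *
s=st();print(s)
for n in('side','top'):
    im,d=bot.grab_frame(n); save(im,n+'0.png'); np.save(n+'d.npy',d)
    K,dc,R,t=cam(n);print(n,K[0,0],-R.T@t,R[2],dc)
    for th in ['flange_1','setting_master','rest_mid','gauge_comb','stop_top','selector_grip','gear_blank']:
        try: print(th,[(np.round(r['conf'],2),np.round(r['bbox'])) for r in bot.find_in(n,th)][:5])
        except Exception as e: print(th,e)
E
```

```text
pics
0.0 [0.4406 0.4428 0.2307] [-3.14   0.     2.359] F [ 1.3 -0.2 -0. ] w 0.0857 ff 0.0
{'clock': 0.0, 'qpos': array([-0.8581888 ,  0.52199497, -0.03633556,  1.59998314,  0.02120755,
        1.02111102, -0.11278942]), 'qd': array([0.00111213, 0.00029974, 0.00040416, 0.00044295, 0.00027247,
       0.00176299, 0.00096653]), 'joint_efforts': array([ 6.09784765e-04, -9.27101827e+01,  1.98059544e+00, -3.69919789e+01,
        1.79269299e-02,  8.29067139e-03,  1.33055615e-06]), 'position': array([0.44058722, 0.44282809, 0.23074641]), 'tool_rot': array([-3.14048444e+00,  8.17148232e-05,  2.35879637e+00]), 'force': array([ 1.30365077, -0.2470334 , -0.03956646]), 'moment': array([ 0.00944333, -0.03948357, -0.04394408]), 'finger_force': 0.0, 'grip_width': 0.08574985368048933}
side 445.9623835040948 [0.0509127  0.78231397 0.52054513] [ 0.43182296 -0.78611823 -0.44220703] [-0.03738673  0.          0.          0.          0.        ]
flange_1 [(np.float64(0.8), array([339., 215., 376., 234.])), (np.float64(0.75), array([352., 202., 384., 223.]))]
setting_master [(np.float64(0.83), array([290., 1
[... 468 characters left out ...]
rray([295., 263., 324., 283.]))]
top 363.6992837484393 [ 0.39886893 -0.02411869  1.05294771] [ 0.09868417 -0.01490868 -0.99500712] [-0.07928907  0.          0.          0.          0.        ]
flange_1 [(np.float64(0.9), array([314., 215., 337., 245.])), (np.float64(0.56), array([339., 214., 363., 242.]))]
setting_master [(np.float64(0.62), array([322., 160., 346., 188.]))]
rest_mid [(np.float64(0.71), array([200., 196., 234., 228.]))]
gauge_comb [(np.float64(0.78), array([279., 152., 388., 186.]))]
stop_top [(np.float64(0.53), array([431., 220., 444., 238.]))]
selector_grip [(np.float64(0.45), array([428., 192., 447., 204.]))]
gear_blank [(np.float64(0.77), array([244., 218., 262., 236.]))]
```

```bash
python3 - <<'E'
import cv2
a=cv2.imread('pics/top0.png')[140:265,185:465]; cv2.imwrite('pics/top0c.png',cv2.resize(a,(784,350),interpolation=3))
a=cv2.imread('pics/side0.png')[130:310,220:460]; cv2.imwrite('pics/side0c.png',cv2.resize(a,(784,588),interpolation=3))
E
```

```text
(no output)
```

View pics/top0c.png

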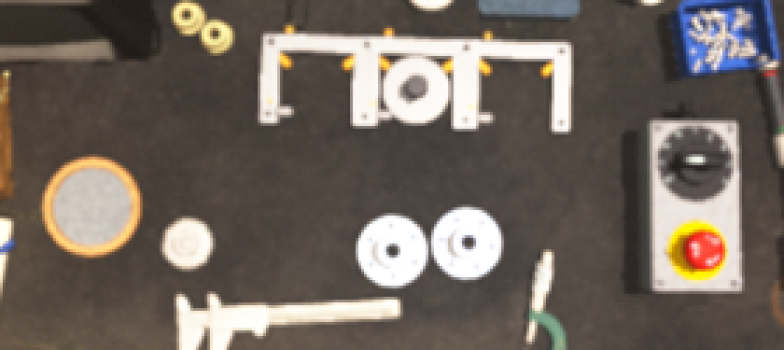

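View pics/side0c.png

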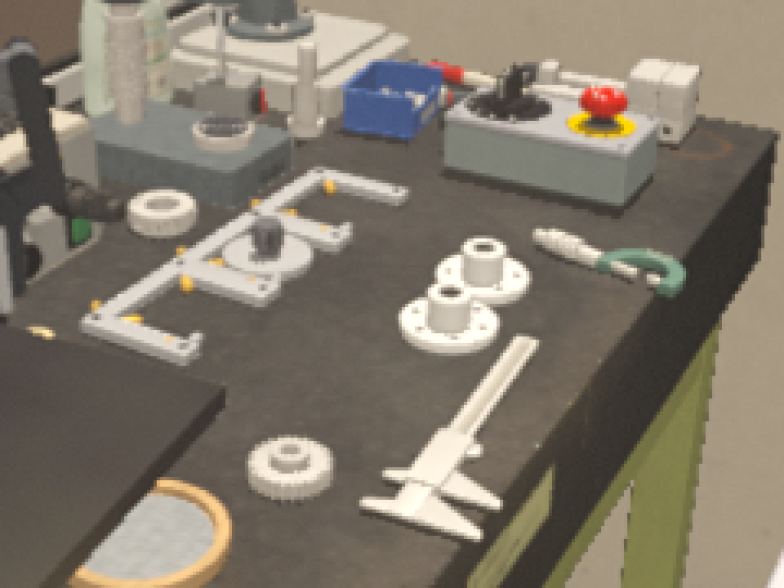

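```bash
python3 - <<'E'
from h import *
P={}
for n in('side','top'):
    d=np.load(n+'d.npy'); c=cloud(n,d); P[n]=c; c[d==0]=np.nan
    print(n,'table z',np.nanmedian(c[225:260,300:312,2] if n=='top' else c[240:250,340:350,2]))
def reg(n,box,zlo,zhi):
    l,t,r,b=box; q=P[n][t:b,l:r].reshape(-1,3); q=q[(q[:,2]>zlo)&(q[:,2]<zhi)]; return q
# top-based coarse
for nm,uv,z in [('f_a',(325,229.5),.009),('f_b',(351.5,227),.009),('master',(333.5,172),.009),('rest',(217.5,213),.012),('gear',(252,227),.02),('stop',(436.5,229.5),.086),('sel',(433.5,198),.088)]:
    print(nm,onz('top',[uv],z)[0].round(4))
def circ(q):
    q2=q[:,:2].astype(np.float32); (c,r)=cv2.minEnclosingCircle(q2); return np.round(c,4),round(r,4),np.round(q2.mean(0),4),len(q)
for n,bs in dict(top={'f_a':(310,212,339,248),'f_b':(338,210,366,245),'stop':(429,216,447,240),'gear':(240,214,266,240)},side={'f_a':(338,200,378,240),'f_b':(350,198,386,226),'stop':(393,152,418,175),'gear':(292,260,326,285)}).items():
    for k,b in bs.items():
        z=(.025,.04) if k[0]=='f' else (.075,.1) if k=='stop' else (.012,.03)
        q=reg(n,b,*z); print(n,k,circ(q) if len(q)>3 else len(q), np.round(np.percentile(q[:,2],[5,50,95]),4) if len(q) else '')
b=(265,140,400,200); q=reg('top',b,.005,.016); print('comb',len(q),cv2.minAreaRect(q[:,:2].astype(np.float32)*1000))
q=reg('top',(410,170,460,250),.048,.06); print('lid',len(q),cv2.minAreaRect(q[:,:2].astype(np.float32)*1000),np.median(q[:,2]))
for uv in [(200,150),(225,150),(190,205),(400,150)]: print(uv,P['top'][uv[1],uv[0]])
q=P['top'].reshape(-1,3); q=q[(q[:,2]>.1)&(q[:,2]<.8)]
# obstacles grid
g=np.zeros((20,32))
for x,y,z in q:
    i,j=int((x)/.05),int((y+.8)/.05)
    if 0<=i<20 and 0<=j<32: g[i,j]=max(g[i,j],z)
print('tall map x rows 0.. step5cm, y cols -0.8..'); 
for i in range(19,5,-1): print('%.2f'%(i*.05),' '.join('%2d'%round(v*100) for v in g[i]))
E
```

```text
side table z -0.0006104054687965377
top table z 0.0015331441710028093
f_a [ 0.4204 -0.0525  0.009 ]
f_b [ 0.4278 -0.1286  0.009 ]
master [ 0.5874 -0.0768  0.009 ]
rest [0.4658 0.2566 0.012 ]
gear [0.4261 0.1548 0.02  ]
stop [ 0.4195 -0.3503  0.086 ]
sel [ 0.5044 -0.3435  0.088 ]
top f_a (array([ 0.4225, -0.0508]), 0.016, array([ 0.4223, -0.0512], dtype=float32), 103) [0.029  0.0317 0.0354]
top f_b (array([ 0.4307, -0.1275]), 0.0164, array([ 0.4304, -0.1266], dtype=float32), 102) [0.0279 0.032  0.0345]
top stop (array([ 0.422 , -0.3515]), 0.0211, array([ 0.4217, -0.3492], dtype=float32), 183) [0.0793 0.0854 0.0885]
top gear (array([0.4288, 0.1585]), 0.0255, array([0.429, 0.158], dtype=float32), 161) [0.0122 0.014  0.0229]
side f_a (array([ 0.4196, -0.0875]), 0.0568, array([ 0.4215, -0.0811], dtype=float32), 181) [0.026  0.0298 0.0315]
side f_b (array([ 0.4196, -0.0875]), 0.0568, array([ 0.4215, -0.0811], dtype=float32), 181) [0.026  0.0298 0.0315]
side stop (array([ 0.4176, -0.3472]), 0.0201, array([ 0.4153, -0.3421], dtype=float32), 92) [0.0756 0.0826 0.0855]
side gear (array([0.424 
[... 1285 characters left out ...]
0  0  0 46 30  0  0  0  0  0  0  0  0  0  0  0  0  0  0 28 28 28 28 28 28 28  0  0  0  0  0  0
0.55  0  0  0 46 30  0  0  0  0  0  0  0  0  0  0  0  0  0  0  0  0  0  0  0  0  0  0  0  0  0  0  0
0.50  0  0  0 45  0  0  0  0  0  0  0  0  0  0  0  0  0  0  0  0  0  0  0  0 58 54  0  0  0  0  0  0
0.45  0  0  0 45  0  0  0  0  0  0  0  0  0  0  0  0  0  0  0  0  0  0  0 63 60 34  0  0  0  0  0  0
0.40  0  0  0 44  0  0  0  0  0  0  0  0  0  0  0  0  0  0  0  0  0  0 67 65 49  0  0  0  0  0  0  0
0.35  0  0  0 44  0  0  0  0  0  0  0  0  0  0  0  0  0  0  0  0 71 72 70 35 46  0  0  0  0  0  0  0
0.30  0  0  0 43  0  0  0  0  0  0  0  0  0  0  0  0  0  0  0  0 76 75  0  0  0  0  0  0  0  0  0  0
```

```bash
cat >> h.py <<'E'
def rect(n,im,x0,x1,y0,y1,z,s=0.0005):
    """rectified: rows = x decreasing, cols = y decreasing"""
    xs=np.arange(x1,x0,-s); ys=np.arange(y1,y0,-s)
    X,Y=np.meshgrid(xs,ys,indexing='ij'); m=proj(n,np.stack([X,Y,np.full_like(X,z)],-1)).reshape(X.shape+(2,)).astype(np.float32)
    return cv2.remap(im,m[...,0],m[...,1],cv2.INTER_CUBIC)
E
python3 - <<'E'
from h import *
im=cv2.imread('pics/top0.png'); si=cv2.imread('pics/side0.png')
s=.0005
for n,i in(('top',im),('side',si)):
    r=rect(n,i,.52,.66,-.27,.12,.010); g=r.min(2)
    b=((g>110)*255).astype(np.uint8); nn,l,stt,_=cv2.connectedComponentsWithStats(b); k=1+np.argmax(stt[1:,4])
    yx=np.argwhere(l==k); (c0,c1),wh,a=cv2.minAreaRect(yx[:,::-1].astype(np.float32))
    print(n,'rect c x,y',.66-c1*s,.12-c0*s,np.array(wh)*s,a)
    if n=='top': A=r
    else: B=r
L=rect('top',im,.36,.56,-.42,-.28,.054); L2=rect('side',si,.36,.56,-.42,-.28,.054)
M=np.zeros((560+0,784,3),np.uint8); M[:280,:780]=A; M[280:560,:780]=B; cv2.imwrite('pics/comb.png',M)
T=rect('top',im,.36,.56,-.42,-.28,.087);T2=rect('side',si,.36,.56,-.42,-.28,.087)
cv2.imwrite('pics/box.png',cv2.resize(np.hstack([L,T,T2])[:400],(800,381)))
E
```

```text
top rect c x,y 0.5966673202514648 -0.07582290649414064 [0.32690469 0.09836503] 1.383686900138855
side rect c x,y 0.5897190246582031 -0.06911839294433594 [0.33759988 0.10363056] 1.6891982555389404
```

View pics/comb.png

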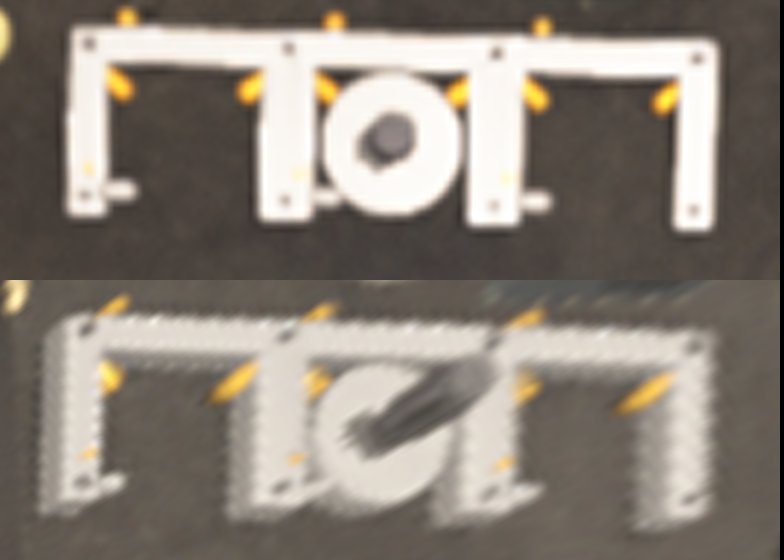

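View pics/box.png

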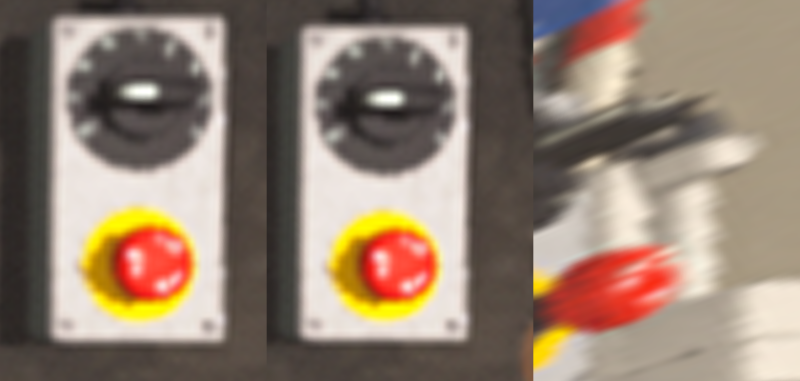

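```bash
python3 - <<'E'
from h import *
print(delta([.419,-.349,.20],.88)); print(delta([.419,-.349,.11],.88))
E
```

```text
(array([-54.32, -57.69,   3.13]), array([0.   , 0.   , 1.479]))
(array([-54.32, -57.69,  12.13]), array([0.   , 0.   , 1.479]))
```

>>> move_arm(
  series=[
    [[-54.3,-57.7,3.1],[0,0,1.479],0],
    [[-54.3,-57.7,3.1],[0,0,1.479],0],
    [[-54.3,-57.7,3.1],[0,0,1.479],0],
    [[-54.3,-57.7,3.1],[0,0,1.479],0],
    [[-54.3,-57.7,3.1],[0,0,1.479],0],
    [[-54.3,-57.7,3.1],[0,0,1.479],0],
    [[-54.3,-57.7,3.1],[0,0,1.479],0],
    [[-54.3,-57.7,3.1],[0,0,1.479],0],
    [[-54.3,-57.7,3.1],[0,0,1.479],0],
    [[-54.3,-57.7,3.1],[0,0,1.479],0],
    [[-54.3,-57.7,3.1],[0,0,1.479],0],
    [[-54.3,-57.7,3.1],[0,0,1.479],0],
    [[-54.3,-57.7,3.1],[0,0,1.479],0],
    [[-54.3,-57.7,3.1],[0,0,1.479],0],
    [[-54.3,-57.7,3.1],[0,0,1.479],0],
    [[-54.3,-57.7,3.1],[0,0,1.479],0],
    [[-54.3,-57.7,3.1],[0,0,1.479],0],
    [[-54.3,-57.7,3.1],[0,0,1.479],0],
    [[-54.3,-57.7,3.1],[0,0,1.479],0],
    [[-54.3,-57.7,3.1],[0,0,1.479],0],
  ],
  squeeze=40,
)

```text
clock: 2.47
position: [0.4166, -0.3564, 0.2004]
tool_rot: [3.139, 0.003, 0.873]
force: [-1.3, -0.0, -1.3]
grip_width: -0.0
finger_force: 0.0
```

>>> move_arm(
  series=[
    [[0,0,4],[0,0,0],0],
    [[0,0,8],[0,0,0],0],
    [[0,0,10.5],[0,0,0],0],
    [[0,0,10.5],[0,0,0],0],
    [[0,0,10.5],[0,0,0],0],
  ],
)

```text
clock: 2.88
position: [0.4184, -0.3489, 0.0952]
tool_rot: [-3.14, 0.0, 0.879]
force: [-0.3, -0.5, 0.5]
grip_width: -0.0001
finger_force: 0.0
```

```bash
python3 - <<'E'
from h import *
st()
ims=[bot.grab_frame(n)[0] for n in('top','side')]
a=cv2.resize(ims[0][175:255,405:475],(400,457),interpolation=3);b=cv2.resize(ims[1][110:180,355:435],(400,350),interpolation=3)
M=np.zeros((457,800,3),np.uint8);M[:,:400]=a;M[:350,400:]=b;save(M,'stop1.png')
E
```

```text
2.88 [ 0.4184 -0.3489  0.0952] [-3.14   0.     0.879] F [-0.3 -0.5  0.5] w -0.0001 ff 0.0
```

View pics/stop1.png

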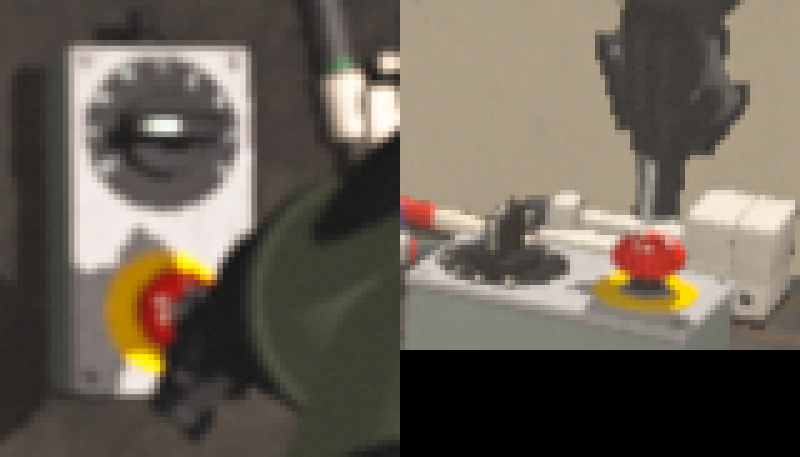

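>>> move_arm(
  series=[
    [[0.3,0.1,0.5],[0,0,0],0],
    [[0.3,0.1,1.0],[0,0,0],0],
    [[0.3,0.1,1.4],[0,0,0],0],
    [[0.3,0.1,1.7],[0,0,0],0],
    [[0.3,0.1,1.9],[0,0,0],0],
    [[0.3,0.1,1.9],[0,0,0],0],
    [[0.3,0.1,1.9],[0,0,0],0],
  ],
)

```text
clock: 3.57
position: [0.4224, -0.3474, 0.0767]
tool_rot: [3.14, -0.001, 0.88]
force: [3.3, 1.3, 5.5]
grip_width: -0.0001
finger_force: 2.9
```

>>> move_arm(
  series=[
    [[0,0,0.1],[0,0,0],0],
    [[0,0,0.2],[0,0,0],0],
    [[0,0,0.2],[0,0,0],0],
  ],
)

```text
clock: 3.82
position: [0.4227, -0.3476, 0.0761]
tool_rot: [3.139, -0.001, 0.88]
force: [-3.2, 8.1, 37.0]
grip_width: -0.0002
finger_force: 18.2
```

>>> move_arm(
  series=[
    [[0,0,-4],[0,0,0],0],
    [[0,0,-8],[0,0,0],0],
    [[0,0,-10],[0,0,0],50],
    [[0,0,-10],[0,0,0],50],
  ],
)

```text
clock: 4.15
position: [0.4229, -0.3485, 0.1786]
tool_rot: [3.136, -0.001, 0.88]
force: [1.0, -0.6, -0.1]
grip_width: 0.0234
finger_force: 0.0
```

```bash
python3 - <<'E'
from h import *
s=st()
print(delta([.586,-.0745,.12],1.546))
im,d=bot.grab_frame('side'); q=cloud('side',d)[145:165,385:425].reshape(-1,3); q=q[(q[:,2]>.06)&(q[:,2]<.1)]
print('stop top z pct',np.percentile(q[:,2],[50,90,97]))
E
```

```text
4.15 [ 0.4229 -0.3485  0.1786] [ 3.136e+00 -1.000e-03  8.800e-01] F [ 1.  -0.6 -0.1] w 0.0234 ff 0.0
(array([31.51, -4.94,  5.86]), array([ 0.006,  0.001, -0.666]))
stop top z pct [0.07634817 0.07860323 0.07929904]
```

>>> move_arm(
  series=[
    [[31.5,-5,0],[0,0,-0.666],45],
    [[31.5,-5,0],[0,0,-0.666],45],
    [[31.5,-5,0],[0,0,-0.666],45],
    [[31.5,-5,0],[0,0,-0.666],45],
    [[31.5,-5,0],[0,0,-0.666],45],
    [[31.5,-5,0],[0,0,-0.666],45],
    [[31.5,-5,0],[0,0,-0.666],45],
    [[31.5,-5,5.5],[0,0,-0.666],45],
    [[31.5,-5,5.5],[0,0,-0.666],45],
    [[31.5,-5,8.5],[0,0,-0.666],45],
    [[31.5,-5,8.5],[0,0,-0.666],45],
    [[31.5,-5,8.5],[0,0,-0.666],45],
  ],
)

```text
clock: 5.2
position: [0.5824, -0.0729, 0.088]
tool_rot: [-3.138, 0.0, 1.546]
force: [0.3, 0.4, 0.2]
grip_width: 0.0389
finger_force: 0.0
```

```bash
python3 - <<'E'
from h import *
s=st()
print(delta([.586,-.0745,.015],1.546))
ims=[bot.grab_frame(n)[0] for n in('top','side')]
a=cv2.resize(ims[0][145:205,270:370],(400,240),interpolation=3);b=cv2.resize(ims[1][150:230,260:340],(400,400),interpolation=3)
M=np.zeros((400,800,3),np.uint8);M[:240,:400]=a;M[:,400:]=b;save(M,'m1.png')
E
```

```text
5.2 [ 0.5824 -0.0729  0.088 ] [-3.138  0.     1.546] F [0.3 0.4 0.2] w 0.0389 ff 0.0
(array([-0.15,  0.39,  7.3 ]), array([-0.004,  0.   , -0.   ]))
```

View pics/m1.png

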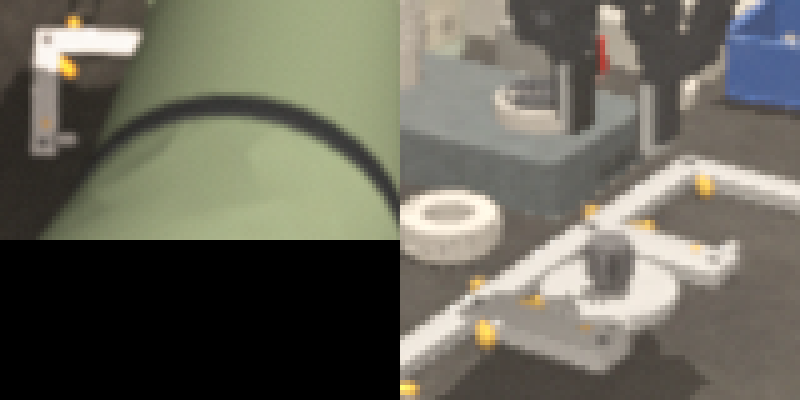

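>>> move_arm(
  series=[
    [[-0.1,0.3,3],[0,0,0],45],
    [[-0.1,0.3,6],[0,0,0],45],
    [[-0.1,0.3,7.4],[0,0,0],45],
    [[-0.1,0.3,7.4],[0,0,0],45],
    [[-0.1,0.3,7.4],[0,0,0],0],
    [[-0.1,0.3,7.4],[0,0,0],0],
    [[-0.1,0.3,7.4],[0,0,0],0],
    [[-0.1,0.3,7.4],[0,0,0],0],
    [[-0.1,0.3,7.4],[0,0,0],0],
  ],
  squeeze=50,
)

```text
clock: 6.05
position: [0.5879, -0.0743, 0.0168]
tool_rot: [3.139, 0.001, 1.545]
force: [3.4, -2.6, 8.1]
grip_width: 0.0218
finger_force: 50.2
```

>>> move_arm(
  series=[
    [[0,0,-1],[0,0,0],0],
    [[0,0,-2],[0,0,0],0],
    [[0,0,-4],[0,0,0],0],
    [[0,0,-7],[0,0,0],0],
    [[0,0,-7],[0,0,0],0],
    [[0,0,-7],[0,0,0],0],
  ],
)

```text
clock: 6.55
position: [0.5874, -0.0734, 0.0874]
tool_rot: [3.139, -0.0, 1.546]
force: [0.7, 1.4, -3.8]
grip_width: 0.0221
finger_force: 49.9
```

```bash
python3 - <<'E'
from h import *
s=st()
print(delta([.464,.258,.10],1.546))
E
```

```text
6.55 [ 0.5874 -0.0734  0.0874] [ 3.139 -0.     1.546] F [ 0.7  1.4 -3.8] w 0.0221 ff 49.92120444774628
(array([ 32.83, -13.15,  -1.28]), array([ 0.003, -0.   ,  0.   ]))
```

>>> move_arm(
  series=[
    [[32.8,-13.1,0],[0,0,0],0],
    [[32.8,-13.1,0],[0,0,0],0],
    [[32.8,-13.1,0],[0,0,0],0],
    [[32.8,-13.1,0],[0,0,0],0],
    [[32.8,-13.1,0],[0,0,0],0],
    [[32.8,-13.1,0],[0,0,0],0],
    [[32.8,-13.1,0],[0,0,0],0],
    [[32.8,-13.1,0],[0,0,0],0],
    [[32.8,-13.1,0],[0,0,0],0],
    [[32.8,-13.1,0],[0,0,0],0],
    [[32.8,-13.1,0],[0,0,0],0],
    [[32.8,-13.1,0],[0,0,0],0],
  ],
)

```text
clock: 7.55
position: [0.4637, 0.2566, 0.085]
tool_rot: [-3.141, 0.001, 1.545]
force: [-0.1, -0.1, -3.3]
grip_width: 0.0217
finger_force: 51.2
```

```bash
python3 - <<'E'
from h import *
s=st()
print(delta([.464,.258,.0235],1.546))
im=bot.grab_frame('top')[0]; si=bot.grab_frame('side')[0]
a=cv2.resize(im[170:260,180:290],(400,327),interpolation=3);b=cv2.resize(si[220:330,200:310],(400,400),interpolation=3)
M=np.zeros((400,800,3),np.uint8);M[:327,:400]=a;M[:,400:]=b;save(M,'m2.png')
E
```

```text
7.55 [0.4637 0.2566 0.085 ] [-3.141e+00  1.000e-03  1.545e+00] F [-0.1 -0.1 -3.3] w 0.0217 ff 51.212310791015625
(array([0.14, 0.03, 6.15]), array([-0.001,  0.001, -0.001]))
```

View pics/m2.png

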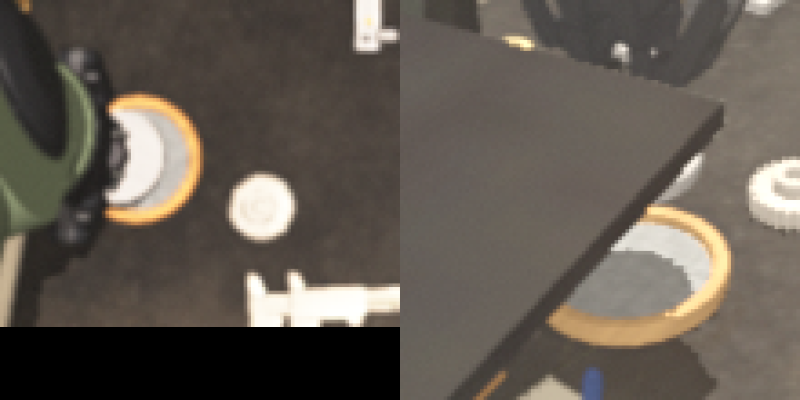

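>>> move_arm(
  series=[
    [[0.1,0,3],[0,0,0],0],
    [[0.1,0,5],[0,0,0],0],
    [[0.1,0,5.8],[0,0,0],0],
    [[0.1,0,6.1],[0,0,0],0],
    [[0.1,0,6.2],[0,0,0],0],
    [[0.1,0,6.2],[0,0,0],0],
  ],
)

```text
clock: 8.15
position: [0.4645, 0.2582, 0.0239]
tool_rot: [3.141, -0.0, 1.545]
force: [0.1, 0.0, -3.1]
grip_width: 0.0218
finger_force: 51.5
```

Not yet on the floor; a touch lower, then release.

>>> move_arm(
  series=[
    [[0,0,0.1],[0,0,0],0],
    [[0,0,0.15],[0,0,0],0],
    [[0,0,0.15],[0,0,0],0],
  ],
)

```text
clock: 8.4
position: [0.4646, 0.2586, 0.0228]
tool_rot: [3.14, -0.001, 1.546]
force: [0.2, -1.8, 5.1]
grip_width: 0.0221
finger_force: 52.5
```

>>> move_arm(
  series=[
    [[0,0,0],[0,0,0],50],
    [[0,0,0],[0,0,0],50],
    [[0,0,0],[0,0,0],50],
    [[0,0,-3],[0,0,0],50],
    [[0,0,-6],[0,0,0],50],
    [[0,0,-10],[0,0,0],50],
    [[0,0,-10],[0,0,0],50],
    [[-8,0,-10],[0,0,0],50],
    [[-12,0,-10],[0,0,0],50],
    [[-16,0,-10],[0,0,0],50],
    [[-16,0,-10],[0,0,0],50],
  ],
)

```text
clock: 9.32
position: [0.4594, 0.0961, 0.122]
tool_rot: [3.141, 0.0, 1.545]
force: [1.4, 0.2, -0.8]
grip_width: 0.0427
finger_force: 0.0
```

```bash
python3 - <<'E'
from h import *
s=st()
im,d=bot.grab_frame('top'); si,ds=bot.grab_frame('side'); P={'top':cloud('top',d),'side':cloud('side',ds)}
for n in P:
  for th in('flange_1','setting_master'):
    for r in bot.trace(n,th):
        if r['conf']<.3: continue
        q=P[n][r['mask']]; b=q[(q[:,2]>.024)&(q[:,2]<.05)]
        print(n,th,round(r['conf'],2),np.round(r['bbox']),'disc c',onz(n,[[(r['bbox'][0]+r['bbox'][2])/2,(r['bbox'][1]+r['bbox'][3])/2]],.009)[0].round(4),'boss',np.round(cv2.minEnclosingCircle(b[:,:2].astype(np.float32)),4) if len(b)>5 and 0 else b.mean(0).round(4),len(b))
# rest circle vs master
print(delta([.42,-.0515,.10],1.546), delta([.427,-.127,.10],1.546))
E
```

```text
9.32 [0.4594 0.0961 0.122 ] [3.141 0.    1.545] F [ 1.4  0.2 -0.8] w 0.0427 ff 0.0
top flange_1 0.89 [313. 214. 334. 242.] disc c [ 0.4248 -0.0492  0.009 ] boss [ 0.4224 -0.051   0.0319] 104
top flange_1 0.69 [340. 214. 364. 243.] disc c [ 0.4244 -0.1303  0.009 ] boss [ 0.4304 -0.1266  0.032 ] 103
side flange_1 0.83 [340. 217. 371. 235.] disc c [ 0.4232 -0.052   0.009 ] boss [ 0.4162 -0.0448  0.0293] 85
side flange_1 0.71 [349. 203. 382. 222.] disc c [ 0.4309 -0.1243  0.009 ] boss [ 0.4257 -0.1212  0.0294] 79
side setting_master 0.89 [252. 279. 283. 309.] disc c [0.4528 0.2581 0.009 ] boss [0.4535 0.2631 0.0326] 77
(array([-15.18,  -3.65,   2.18]), array([ 0.   , -0.   ,  0.001])) (array([-22.71,  -2.77,   2.17]), array([ 0.   , -0.   ,  0.001]))
```

>>> move_arm(
  series=[
    [[-4,-1,0],[0,0,0],62],
    [[-8,-2,2],[0,0,0],62],
    [[-12,-3,4],[0,0,0],62],
    [[-15.1,-3.5,5],[0,0,0],62],
    [[-15.1,-3.5,5],[0,0,0],62],
    [[-15.1,-3.5,5],[0,0,0],62],
    [[-15.1,-3.5,8],[0,0,0],62],
    [[-15.1,-3.5,10.1],[0,0,0],62],
    [[-15.1,-3.5,10.1],[0,0,0],62],
    [[-15.1,-3.5,10.1],[0,0,0],62],
    [[-15.1,-3.5,10.1],[0,0,0],62],
  ],
)

```text
clock: 10.53
position: [0.4218, -0.0507, 0.0217]
tool_rot: [3.141, -0.0, 1.547]
force: [0.3, 0.6, -0.2]
grip_width: 0.0533
finger_force: 0.0
```

```bash
python3 - <<'E'
from h import *
s=st()
si=bot.grab_frame('side')[0]; im=bot.grab_frame('top')[0]
b=cv2.resize(si[180:250,320:400],(480,420),interpolation=3)
a=cv2.resize(im[180:270,180:230],(300,540),interpolation=3)
M=np.zeros((540,800,3),np.uint8);M[:420,:480]=b;M[:,490:790]=a;save(M,'f1.png')
E
```

```text
10.53 [ 0.4218 -0.0507  0.0217] [ 3.141 -0.     1.547] F [ 0.3  0.6 -0.2] w 0.0533 ff 0.0
```

View pics/f1.png

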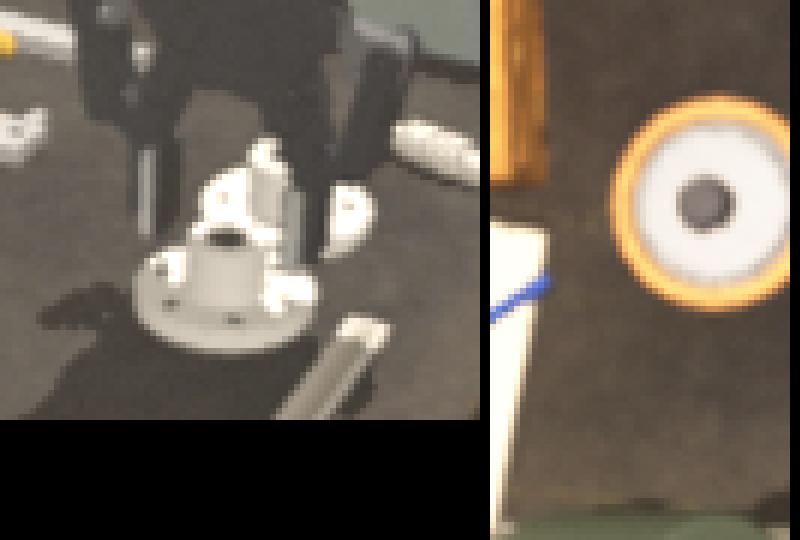

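>>> move_arm(
  series=[
    [[0,0,0],[0,0,0],0],
    [[0,0,0],[0,0,0],0],
    [[0,0,0],[0,0,0],0],
    [[0,0,0],[0,0,0],0],
    [[0,0,0],[0,0,0],0],
    [[0,0,0],[0,0,0],0],
  ],
  squeeze=50,
)

```text
clock: 11.13
position: [0.4217, -0.0514, 0.0218]
tool_rot: [3.14, -0.0, 1.546]
force: [-2.8, 1.7, 23.0]
grip_width: 0.03
finger_force: 47.7
```

>>> move_arm(
  series=[
    [[0,0,-1],[0,0,0],0],
    [[0,0,-3],[0,0,0],0],
    [[0,0,-4],[0,0,0],0],
    [[0,0,-4],[0,0,0],0],
  ],
)

```text
clock: 11.47
position: [0.4221, -0.0516, 0.0626]
tool_rot: [3.139, -0.0, 1.546]
force: [0.5, 0.5, -0.7]
grip_width: 0.0292
finger_force: 50.2
```

```bash
python3 - <<'E'
from h import *
s=st()
print(delta([.5292,-.0726,.0215],1.546))
E
```

```text
11.47 [ 0.4221 -0.0516  0.0626] [ 3.139 -0.     1.546] F [ 0.5  0.5 -0.7] w 0.0292 ff 50.24716079235077
(array([-1.83, 10.75,  4.14]), array([ 0.003, -0.   , -0.   ]))
```

>>> move_arm(
  series=[
    [[-0.8,4,0],[0,0,0],0],
    [[-1.6,8,0],[0,0,0],0],
    [[-1.8,10.7,0],[0,0,0],0],
    [[-1.8,10.7,0],[0,0,0],0],
    [[-1.8,10.7,2],[0,0,0],0],
    [[-1.8,10.7,2],[0,0,0],0],
    [[-1.8,10.7,2],[0,0,0],0],
  ],
)

```text
clock: 12.05
position: [0.5266, -0.0722, 0.0398]
tool_rot: [-3.139, -0.0, 1.546]
force: [-0.7, -0.1, -1.8]
grip_width: 0.0293
finger_force: 50.5
```

```bash
python3 - <<'E'
from h import *
s=st()
print(delta([.5292,-.0726,.0215],1.546))
si=bot.grab_frame('side')[0]; im=bot.grab_frame('top')[0]
b=cv2.resize(si[160:260,260:390],(520,400),interpolation=3)
save(b,'f2.png')
E
```

```text
12.05 [ 0.5266 -0.0722  0.0398] [-3.139 -0.     1.546] F [-0.7 -0.1 -1.8] w 0.0293 ff 50.47050476074219
(array([-0.03,  0.27,  1.83]), array([-0.003, -0.   , -0.   ]))
```

View pics/f2.png

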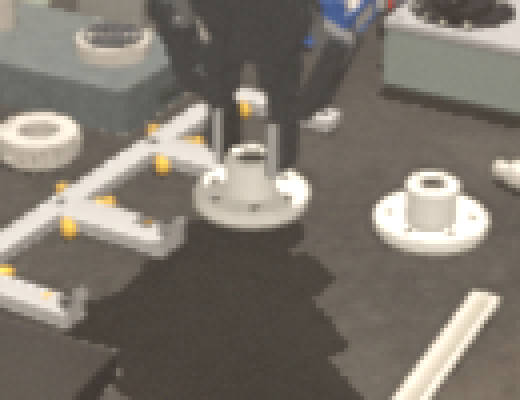

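>>> move_arm(
  series=[
    [[0,0,1],[0,0,0],0],
    [[0,0,1.6],[0,0,0],0],
    [[0,0,1.8],[0,0,0],0],
    [[0,0,1.9],[0,0,0],0],
    [[0,0,1.9],[0,0,0],0],
  ],
)

```text
clock: 12.57
position: [0.5273, -0.0721, 0.0219]
tool_rot: [-3.141, -0.0, 1.546]
force: [-4.4, 2.0, 8.1]
grip_width: 0.0294
finger_force: 51.7
```

>>> move_arm(
  series=[
    [[0,0,0],[0,0,0],47],
    [[0,0,0],[0,0,0],47],
    [[0,0,0],[0,0,0],47],
    [[0,1,0],[0,0,0],47],
    [[0,2,0],[0,0,0],47],
    [[0,3,0],[0,0,0],47],
    [[0,4,0],[0,0,0],47],
    [[0,5,0],[0,0,0],47],
    [[0,5.5,0],[0,0,0],47],
    [[0,5.8,0],[0,0,0],47],
    [[0,5.8,0],[0,0,0],47],
  ],
)

```text
clock: 13.48
position: [0.586, -0.0738, 0.0217]
tool_rot: [3.141, 0.0, 1.546]
force: [0.1, 0.1, -0.6]
grip_width: 0.0399
finger_force: 0.0
```

>>> move_arm(
  series=[
    [[0,0.2,0],[0,0,0],47],
    [[0,0.35,0],[0,0,0],47],
    [[0,0.45,0],[0,0,0],47],
    [[0,0.45,0],[0,0,0],47],
    [[0,0.45,0],[0,0,0],47],
  ],
)

```text
clock: 13.9
position: [0.5896, -0.0737, 0.0217]
tool_rot: [-3.141, -0.0, 1.546]
force: [-5.4, 0.6, 2.3]
grip_width: 0.0402
finger_force: 2.5
```

>>> move_arm(
  series=[
    [[0,0.1,0],[0,0,0],47],
    [[0,0.2,0],[0,0,0],47],
    [[0,0.2,0],[0,0,0],47],
    [[0,0.2,0],[0,0,0],47],
  ],
)

```text
clock: 14.23
position: [0.5906, -0.0732, 0.0215]
tool_rot: [-3.138, -0.001, 1.546]
force: [-11.1, 4.9, 5.8]
grip_width: 0.0401
finger_force: 5.2
```

>>> move_arm(
  series=[
    [[0,0.1,0],[0,0,0],47],
    [[0,0.2,0],[0,0,0],47],
    [[0,0.2,0],[0,0,0],47],
    [[0,0.2,0],[0,0,0],47],
  ],
)

```text
clock: 14.57
position: [0.5938, -0.0736, 0.0217]
tool_rot: [-3.141, -0.0, 1.546]
force: [-3.7, 2.5, 0.0]
grip_width: 0.0403
finger_force: 2.1
```

```bash
python3 - <<'E'
from h import *
s=st()
si=bot.grab_frame('side')[0]
b=cv2.resize(si[170:250,240:350],(770,560),interpolation=3)
save(b,'f3.png')
E
```

```text
14.57 [ 0.5938 -0.0736  0.0217] [-3.141 -0.     1.546] F [-3.7  2.5  0. ] w 0.0403 ff 2.0606864243745804
```

View pics/f3.png

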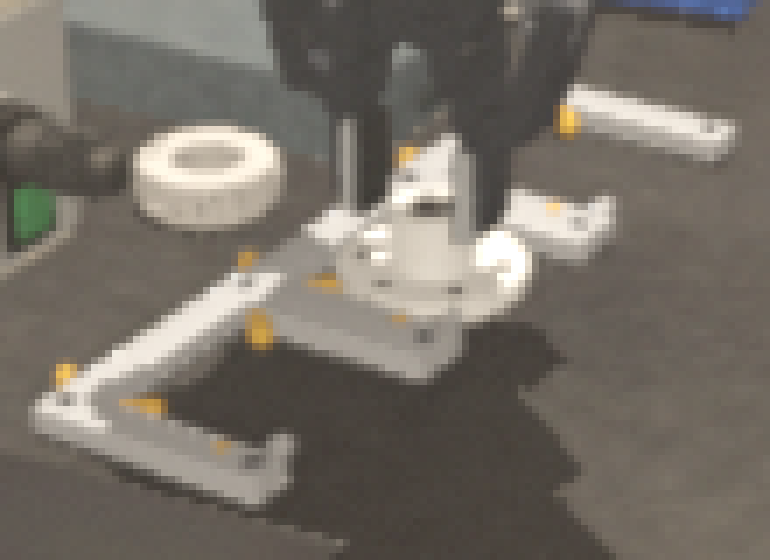

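>>> move_arm(
  series=[
    [[0,0.1,0],[0,0,0],47],
    [[0,0.2,0],[0,0,0],47],
    [[0,0.2,0],[0,0,0],47],
    [[0,0.2,0],[0,0,0],47],
  ],
)

```text
clock: 14.95
position: [0.5944, -0.0736, 0.0214]
tool_rot: [-3.138, -0.001, 1.546]
force: [-12.1, 4.5, 5.5]
grip_width: 0.0399
finger_force: 6.3
```

>>> move_arm(
  series=[
    [[0,0.1,0],[0,0,0],47],
    [[0,0.2,0],[0,0,0],47],
    [[0,0.2,0],[0,0,0],47],
    [[0,0.2,0],[0,0,0],47],
  ],
)

```text
clock: 15.28
position: [0.5948, -0.0736, 0.0212]
tool_rot: [-3.135, -0.001, 1.546]
force: [-20.9, 4.6, 12.5]
grip_width: 0.0401
finger_force: 10.9
```

>>> move_arm(
  series=[
    [[0,-0.5,0],[0,0,0],52],
    [[0,-0.8,0],[0,0,0],52],
    [[0,-0.8,0],[0,0,0],52],
    [[0,-0.8,0],[0,0,0],52],
    [[0,-0.8,-3],[0,0,0],52],
    [[0,-0.8,-6],[0,0,0],52],
    [[0,-4,-7],[0,0,0],52],
    [[0,-8,-7],[0,0,0],52],
    [[0,-12,-7],[0,0,0],52],
    [[0,-16,-7],[0,0,0],60],
    [[0,-16,-7],[0,0,0],60],
    [[0,-16,-7],[0,0,0],60],
  ],
)

```text
clock: 16.28
position: [0.4373, -0.0701, 0.0923]
tool_rot: [3.141, -0.0, 1.545]
force: [1.5, 0.0, 0.7]
grip_width: 0.0514
finger_force: 0.0
```

```bash
cat > look.py <<'E'
from h import *
def flanges():
    im,d=bot.grab_frame('top'); si,ds=bot.grab_frame('side'); P={'top':cloud('top',d),'side':cloud('side',ds)}
    for n in P:
        for r in bot.trace(n,'flange_1'):
            if r['conf']<.3: continue
            q=P[n][r['mask']]; b=q[(q[:,2]>.024)&(q[:,2]<.05)]
            print(n,round(r['conf'],2),np.round(r['bbox']),'boss',b.mean(0).round(4),len(b))
    return im,si
E
python3 - <<'E'
from look import *
s=st(); im,si=flanges()
print(delta([.4295,-.1265,.022],1.546))
a=cv2.resize(im[150:190,275:390],(800,278),interpolation=3);save(a,'t3.png')
E
```

```text
16.28 [ 0.4373 -0.0701  0.0923] [ 3.141 -0.     1.545] F [1.5 0.  0.7] w 0.0514 ff 0.0
side 0.93 [286. 197. 316. 215.] boss [ 0.5838 -0.0697  0.0288] 82
side 0.87 [353. 201. 383. 220.] boss [ 0.4261 -0.1217  0.0294] 85
(array([-5.67, -0.87,  6.98]), array([0.001, 0.   , 0.   ]))
```

View pics/t3.png

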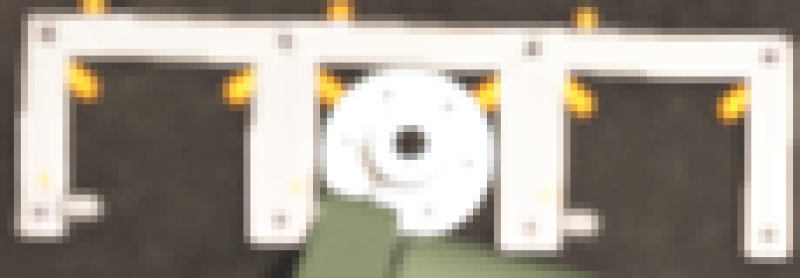

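>>> move_arm(
  series=[
    [[-4,-0.7,0],[0,0,0],62],
    [[-5.7,-0.7,0],[0,0,0],62],
    [[-5.7,-0.7,0],[0,0,0],62],
    [[-5.7,-0.7,4],[0,0,0],62],
    [[-5.7,-0.7,7],[0,0,0],62],
    [[-5.7,-0.7,7],[0,0,0],62],
    [[-5.7,-0.7,7],[0,0,0],62],
    [[-5.7,-0.7,7],[0,0,0],0],
    [[-5.7,-0.7,7],[0,0,0],0],
    [[-5.7,-0.7,7],[0,0,0],0],
    [[-5.7,-0.7,7],[0,0,0],0],
    [[-5.7,-0.7,7],[0,0,0],0],
    [[-5.7,-0.7,7],[0,0,0],0],
  ],
)

```text
clock: 17.57
position: [0.4308, -0.127, 0.0236]
tool_rot: [3.139, 0.0, 1.546]
force: [-2.2, 0.4, 7.4]
grip_width: 0.0293
finger_force: 48.7
```

```bash
python3 - <<'E'
from h import *
print(delta([.5254,-.1775,.0236],1.546))
E
```

```text
(array([-4.82,  9.58,  0.02]), array([ 0.003,  0.   , -0.   ]))
```

>>> move_arm(
  series=[
    [[0,0,-1.5],[0,0,0],0],
    [[0,0,-3],[0,0,0],0],
    [[-2,4,-3],[0,0,0],0],
    [[-4,8,-3],[0,0,0],0],
    [[-4.8,9.6,-3],[0,0,0],0],
    [[-4.8,9.6,-3],[0,0,0],0],
    [[-4.8,9.6,-3],[0,0,0],0],
    [[-4.8,9.6,-1],[0,0,0],0],
    [[-4.8,9.6,-0.3],[0,0,0],0],
    [[-4.8,9.6,-0.1],[0,0,0],0],
    [[-4.8,9.6,0],[0,0,0],0],
    [[-4.8,9.6,0],[0,0,0],0],
  ],
)

```text
clock: 18.57
position: [0.5241, -0.1769, 0.0224]
tool_rot: [-3.141, -0.0, 1.546]
force: [-0.6, -0.3, -1.5]
grip_width: 0.0291
finger_force: 55.4
```

>>> move_arm(
  series=[
    [[0,0,0.1],[0,0,0],0],
    [[0,0,0.2],[0,0,0],0],
    [[0,0,0.2],[0,0,0],0],
  ],
)

```text
clock: 18.82
position: [0.5245, -0.177, 0.022]
tool_rot: [3.141, -0.001, 1.546]
force: [-11.3, 5.5, 38.7]
grip_width: 0.0286
finger_force: 59.5
```

```bash
python3 - <<'E'
from look import *
s=st()
im,si=flanges()
b=cv2.resize(si[160:230,300:380],(640,560),interpolation=3); save(b,'f4.png')
E
```

```text
18.82 [ 0.5245 -0.177   0.022 ] [ 3.141e+00 -1.000e-03  1.546e+00] F [-11.3   5.5  38.7] w 0.0286 ff 59.50918972492218
top 0.96 [320. 162. 342. 185.] boss [ 0.5878 -0.075   0.0314] 89
side 0.75 [299. 263. 322. 282.] boss [nan nan nan] 0
side 0.67 [328. 189. 359. 207.] boss [ 0.5198 -0.1696  0.0291] 64look.py:8: RuntimeWarning: Mean of empty slice.
  print(n,round(r['conf'],2),np.round(r['bbox']),'boss',b.mean(0).round(4),len(b))
  ret = um.true_divide(
```

View pics/f4.png

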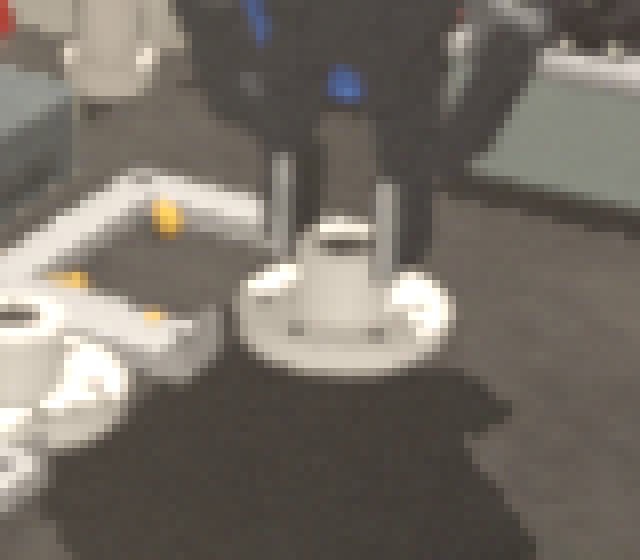

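>>> move_arm(
  series=[
    [[0,0,-0.15],[0,0,0],47],
    [[0,0,-0.15],[0,0,0],47],
    [[0,0,-0.15],[0,0,0],47],
    [[0,1,-0.15],[0,0,0],47],
    [[0,2,-0.15],[0,0,0],47],
    [[0,3,-0.15],[0,0,0],47],
    [[0,4,-0.15],[0,0,0],47],
    [[0,5,-0.15],[0,0,0],47],
    [[0,5.5,-0.15],[0,0,0],47],
    [[0,6.0,-0.15],[0,0,0],47],
    [[0,6.3,-0.15],[0,0,0],47],
    [[0,6.3,-0.15],[0,0,0],47],
  ],
)

```text
clock: 20.02
position: [0.5871, -0.1785, 0.0211]
tool_rot: [-3.14, -0.0, 1.546]
force: [-1.3, 2.5, -0.1]
grip_width: 0.0405
finger_force: 1.0
```

>>> move_arm(
  series=[
    [[0,0.15,0],[0,0,0],47],
    [[0,0.3,0],[0,0,0],47],
    [[0,0.3,0],[0,0,0],47],
    [[0,0.3,0],[0,0,0],47],
  ],
)

```text
clock: 20.35
position: [0.5882, -0.1781, 0.0209]
tool_rot: [-3.137, -0.002, 1.545]
force: [-12.4, 5.0, 7.4]
grip_width: 0.0401
finger_force: 6.5
```

>>> move_arm(
  series=[
    [[0,0.1,0],[0,0,0],47],
    [[0,0.2,0],[0,0,0],47],
    [[0,0.2,0],[0,0,0],47],
    [[0,0.2,0],[0,0,0],47],
  ],
)

```text
clock: 20.68
position: [0.5914, -0.1786, 0.0211]
tool_rot: [-3.14, -0.001, 1.546]
force: [-6.6, 3.5, 2.9]
grip_width: 0.0402
finger_force: 3.6
```

>>> move_arm(
  series=[
    [[0,0.1,0],[0,0,0],47],
    [[0,0.2,0],[0,0,0],47],
    [[0,0.2,0],[0,0,0],47],
    [[0,0.2,0],[0,0,0],47],
  ],
)

```text
clock: 21.02
position: [0.5918, -0.1786, 0.0207]
tool_rot: [-3.136, -0.001, 1.545]
force: [-15.0, 4.1, 7.0]
grip_width: 0.0401
finger_force: 7.5
```

>>> move_arm(
  series=[
    [[0,-0.5,0],[0,0,0],52],
    [[0,-0.8,0],[0,0,0],52],
    [[0,-0.8,0],[0,0,0],52],
    [[0,-0.8,0],[0,0,0],52],
    [[0,-0.8,-3],[0,0,0],52],
    [[0,-0.8,-6],[0,0,0],52],
    [[0,-4,-10],[0,0,0],52],
    [[0,-8,-12],[0,0,0],52],
    [[4,-12,-12],[0,0,0],52],
    [[8,-13,-12],[0,0,0],40],
    [[8,-13,-12],[0,0,0],40],
    [[8,-13,-12],[0,0,0],40],
  ],
)

```text
clock: 22.02
position: [0.4655, -0.0921, 0.1419]
tool_rot: [3.141, -0.002, 1.55]
force: [1.1, -0.0, 0.4]
grip_width: 0.0344
finger_force: 0.0
```

```bash
python3 - <<'E'
from look import *
s=st(); im,d=bot.grab_frame('top'); si,ds=bot.grab_frame('side')
for n,dd,b in(('top',d,(415,180,455,212)),('side',ds,(355,140,395,170))):
    q=cloud(n,dd)[b[1]:b[3],b[0]:b[2]].reshape(-1,3); 
    q=q[(q[:,2]>.074)&(q[:,2]<.1)&(abs(q[:,0]-.507)<.04)&(abs(q[:,1]+.351)<.04)]
    print(n,len(q),q.mean(0),np.median(q[:,2]),cv2.minAreaRect((q[:,:2]*1000).astype(np.float32)))
    v=np.linalg.svd(q[:,:2]-q[:,:2].mean(0),full_matrices=False)[2][0]; print('dir deg',np.degrees(np.arctan2(v[1],v[0])))
flg=flanges()
print(delta([.5085,-.351,.15],np.pi/2))
T=rect('top',im,.46,.56,-.40,-.30,.075,.00025); a=cv2.resize(im[183:212,415:455],(400,290),interpolation=3)
M=np.zeros((400,800,3),np.uint8);M[:,:400]=T;M[:290,400:]=a; save(M,'sel.png')
E
```

```text
22.02 [ 0.4655 -0.0921  0.1419] [ 3.141e+00 -2.000e-03  1.550e+00] F [ 1.1 -0.   0.4] w 0.0344 ff 0.0
top 73 [ 0.50731312 -0.3504595   0.08680127] 0.0883043051376653 ((508.03106689453125, -350.5487365722656), (39.34294128417969, 11.301424980163574), 86.84171295166016)
dir deg -91.9866833556304
side 55 [ 0.50209592 -0.34410389  0.0827542 ] 0.08414427278674008 ((503.0870666503906, -350.33026123046875), (45.87907791137695, 11.349141120910645), 86.27566528320312)
dir deg 83.47019058765527
top 0.58 [367. 163. 379. 171.] boss [nan nan nan] 0
top 0.47 [321. 164. 333. 177.] boss [nan nan nan] 0
side 0.68 [286. 195. 314. 215.] boss [ 0.5842 -0.0693  0.0293] 81
side 0.6 [310. 182. 335. 199.] boss [ 0.5816 -0.1746  0.029 ] 66
(array([-25.32,   4.82,  -0.87]), array([ 0.   ,  0.   , -0.026]))look.py:8: RuntimeWarning: Mean of empty slice.
  print(n,round(r['conf'],2),np.round(r['bbox']),'boss',b.mean(0).round(4),len(b))
  ret = um.true_divide(
Traceback (most recent call last):
ValueError: could not broadcast input array from shape (401,401,3) into shape (400,400,3)
```

>>> move_arm(
  series=[
    [[-25.2,4.5,-1],[0,0,0],40],
    [[-25.2,4.5,-1],[0,0,0],40],
    [[-25.2,4.5,-1],[0,0,0],40],
    [[-25.2,4.5,-1],[0,0,0],40],
    [[-25.2,4.5,-1],[0,0,0],40],
    [[-25.2,4.5,-1],[0,0,0],40],
    [[-25.2,4.5,-1],[0,0,0],40],
    [[-25.2,4.5,-1],[0,0,0],40],
    [[-25.2,4.5,-1],[0,0,0],40],
    [[-25.2,4.5,-1],[0,0,0],40],
    [[-25.2,4.5,1],[0,0,0],40],
    [[-25.2,4.5,3.0],[0,0,0],40],
    [[-25.2,4.5,3.0],[0,0,0],40],
    [[-25.2,4.5,3.0],[0,0,0],40],
  ],
)

```text
clock: 23.48
position: [0.5051, -0.3478, 0.1111]
tool_rot: [-3.14, -0.001, 1.547]
force: [-0.1, 0.5, 0.4]
grip_width: 0.0343
finger_force: 0.0
```

```bash
python3 - <<'E'
from h import *
s=st(); print(s['qpos'].round(2)); print(delta([.5075,-.3505,.070],1.54))
E
```

```text
23.48 [ 0.5051 -0.3478  0.1111] [-3.140e+00 -1.000e-03  1.547e+00] F [-0.1  0.5  0.4] w 0.0343 ff 0.0
[ 0.33  0.67  0.26  1.74 -0.23  0.77  0.68]
(array([-0.27,  0.25,  4.11]), array([-0.001, -0.001,  0.007]))
```

>>> move_arm(
  series=[
    [[-0.3,0.2,1.5],[0,0,0],40],
    [[-0.3,0.2,3],[0,0,0],40],
    [[-0.3,0.2,4.1],[0,0,0],40],
    [[-0.3,0.2,4.1],[0,0,0],40],
    [[-0.3,0.2,4.1],[0,0,0],0],
    [[-0.3,0.2,4.1],[0,0,0],0],
    [[-0.3,0.2,4.1],[0,0,0],0],
    [[-0.3,0.2,4.1],[0,0,0],0],
    [[-0.3,0.2,4.1],[0,0,0],0],
  ],
  squeeze=50,
)

```text
clock: 24.23
position: [0.5081, -0.3521, 0.0715]
tool_rot: [3.14, 0.001, 1.546]
force: [2.3, 0.8, 7.0]
grip_width: 0.0118
finger_force: 52.9
```

Gripping the bar (11.8 mm). Turn clockwise by about 2.1 rad.

>>> move_arm(
  series=[
    [[0,0,0],[0,0,0.12],0],
    [[0,0,0],[0,0,0.24],0],
    [[0,0,0],[0,0,0.36],0],
    [[0,0,0],[0,0,0.48],0],
    [[0,0,0],[0,0,0.6],0],
    [[0,0,0],[0,0,0.72],0],
    [[0,0,0],[0,0,0.84],0],
    [[0,0,0],[0,0,0.96],0],
    [[0,0,0],[0,0,1.08],0],
    [[0,0,0],[0,0,1.2],0],
    [[0,0,0],[0,0,1.32],0],
    [[0,0,0],[0,0,1.44],0],
    [[0,0,0],[0,0,1.56],0],
    [[0,0,0],[0,0,1.68],0],
    [[0,0,0],[0,0,1.8],0],
    [[0,0,0],[0,0,1.92],0],
    [[0,0,0],[0,0,2.04],0],
    [[0,0,0],[0,0,2.1],0],
    [[0,0,0],[0,0,2.1],0],
    [[0,0,0],[0,0,2.1],0],
  ],
)

```text
clock: 25.9
position: [0.5074, -0.3504, 0.0714]
tool_rot: [-3.139, 0.001, -0.554]
force: [-5.2, 11.6, 21.0]
grip_width: 0.0119
finger_force: 55.0
```

>>> move_arm(
  series=[
    [[0,0,0],[0,0,0],40],
    [[0,0,0],[0,0,0],40],
    [[0,0,0],[0,0,0],40],
    [[0,0,-3],[0,0,0],40],
    [[0,0,-7],[0,0,0],60],
    [[0,0,-10],[0,0,0],60],
    [[-6,0,-12],[0,0,-0.12],60],
    [[-12,0,-12],[0,0,-0.24],60],
    [[-18,0,-12],[0,0,-0.36],60],
    [[-20,0,-12],[0,0,-0.48],60],
    [[-20,0,-12],[0,0,-0.6],60],
    [[-20,0,-12],[0,0,-0.72],60],
    [[-20,0,-12],[0,0,-0.84],60],
    [[-20,0,-12],[0,0,-0.96],60],
    [[-20,0,-12],[0,0,-1.08],60],
    [[-20,0,-12],[0,0,-1.2],60],
    [[-20,0,-12],[0,0,-1.3],60],
    [[-20,0,-12],[0,0,-1.4],60],
    [[-20,0,-12],[0,0,-1.5],60],
    [[-20,0,-12],[0,0,-1.5],60],
  ],
)

```text
clock: 27.57
position: [0.337, -0.2468, 0.1905]
tool_rot: [3.141, -0.0, 0.95]
force: [-0.2, -0.4, -0.3]
grip_width: 0.0515
finger_force: 0.0
```

```bash
python3 - <<'E'
from look import *
s=st(); im,d=bot.grab_frame('top'); si,ds=bot.grab_frame('side')
for n,dd,b in(('top',d,(415,180,455,212)),('side',ds,(355,140,395,170))):
    q=cloud(n,dd)[b[1]:b[3],b[0]:b[2]].reshape(-1,3); 
    q=q[(q[:,2]>.074)&(q[:,2]<.1)&(abs(q[:,0]-.507)<.04)&(abs(q[:,1]+.351)<.04)]
    if len(q)<5: continue
    v=np.linalg.svd(q[:,:2]-q[:,:2].mean(0),full_matrices=False)[2][0]; print(n,len(q),q.mean(0),cv2.minAreaRect((q[:,:2]*1000).astype(np.float32)),'dir deg',np.degrees(np.arctan2(v[1],v[0])))
for n,dd,b in(('top',d,(425,214,450,242)),('side',ds,(390,148,425,175))):
    q=cloud(n,dd)[b[1]:b[3],b[0]:b[2]].reshape(-1,3); q=q[(q[:,2]>.068)&(q[:,2]<.1)]
    if len(q)>5: print('stop',n,len(q),q.mean(0),np.percentile(q[:,2],95),cv2.minEnclosingCircle(q[:,:2].astype(np.float32)))
print(delta([.4215,-.349,.11],1.2),delta([.4215,-.349,.062],1.2))
c=im[140:265,185:465]; save(np.vstack([cv2.resize(c,(784,350),interpolation=3),cv2.resize(im[183:243,400:460],(240,240),interpolation=3).repeat(1,0) if 0 else np.pad(cv2.resize(im[180:245,405:470],(245,245),interpolation=3),((0,0),(0,539),(0,0)))]),'t5.png')
E
```

```text
27.57 [ 0.337  -0.2468  0.1905] [ 3.141 -0.     0.95 ] F [-0.2 -0.4 -0.3] w 0.0515 ff 0.0
top 80 [ 0.5074208  -0.34989517  0.08684651] ((507.93402099609375, -351.36407470703125), (13.105242729187012, 37.98217010498047), 56.11552810668945) dir deg 145.4051509535587
side 65 [ 0.50194395 -0.34524872  0.08255065] ((504.9140625, -348.2951354980469), (14.37631607055664, 42.46623611450195), 60.153526306152344) dir deg 153.47380370596622
stop top 183 [ 0.42134594 -0.34895997  0.07806331] 0.08227209286235423 ((0.42116913199424744, -0.351167231798172), 0.0211326964199543)
stop side 91 [ 0.41536929 -0.34235095  0.07501606] 0.07896492839270394 ((0.41654065251350403, -0.34588661789894104), 0.020153719931840897)
(array([-3.3 , 12.84,  8.04]), array([ 0.   , -0.   , -0.258])) (array([-3.3 , 12.84, 12.84]), array([ 0.   , -0.   , -0.258]))
```

View pics/t5.png

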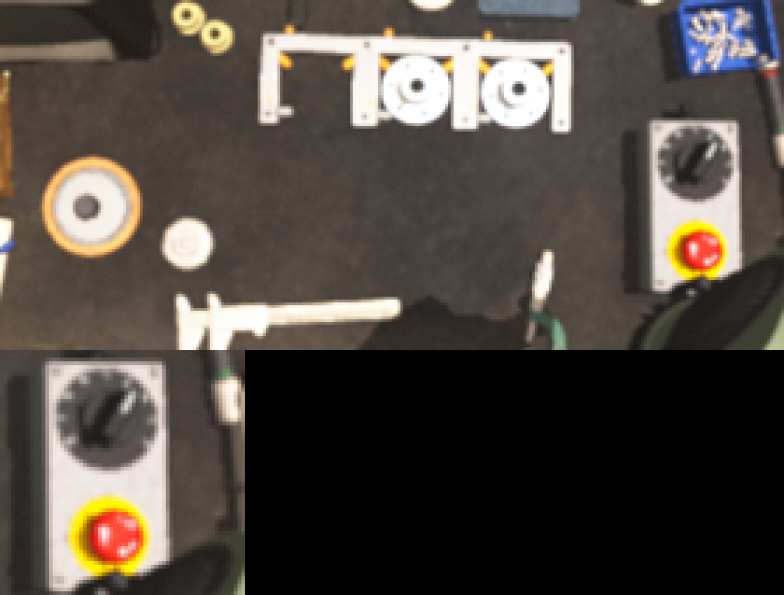

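>>> move_arm(
  series=[
    [[-1,4,0],[0,0,-0.1],65],
    [[-2,8,0],[0,0,-0.2],65],
    [[-3.3,12.8,2],[0,0,-0.26],65],
    [[-3.3,12.8,6],[0,0,-0.26],65],
    [[-3.3,12.8,8],[0,0,-0.26],65],
    [[-3.3,12.8,8],[0,0,-0.26],65],
    [[-3.3,12.8,8],[0,0,-0.26],65],
  ],
)

```text
clock: 28.25
position: [0.4207, -0.3482, 0.11]
tool_rot: [-3.139, 0.0, 1.203]
force: [-0.6, -0.1, 0.0]
grip_width: 0.0556
finger_force: 0.0
```

```bash
python3 - <<'E'
from h import *
s=st(); print(delta([.4215,-.3495,.063],1.2))
E
```

```text
28.25 [ 0.4207 -0.3482  0.11  ] [-3.139  0.     1.203] F [-0.6 -0.1  0. ] w 0.0556 ff 0.0
(array([-0.1 ,  0.13,  4.7 ]), array([-0.003,  0.   ,  0.003]))
```

>>> move_arm(
  series=[
    [[-0.1,0.1,2],[0,0,0],65],
    [[-0.1,0.1,4],[0,0,0],65],
    [[-0.1,0.1,4.6],[0,0,0],65],
    [[-0.1,0.1,4.6],[0,0,0],65],
    [[-0.1,0.1,4.6],[0,0,0],0],
    [[-0.1,0.1,4.6],[0,0,0],0],
    [[-0.1,0.1,4.6],[0,0,0],0],
    [[-0.1,0.1,4.6],[0,0,0],0],
    [[-0.1,0.1,4.6],[0,0,0],0],
  ],
  squeeze=30,
)

```text
clock: 29.0
position: [0.422, -0.3496, 0.0659]
tool_rot: [3.141, -0.0, 1.205]
force: [-5.4, 1.3, 5.5]
grip_width: 0.0385
finger_force: 29.7
```

>>> move_arm(
  series=[
    [[0,0,0],[0,0,0.12],0],
    [[0,0,0],[0,0,0.24],0],
    [[0,0,0],[0,0,0.36],0],
    [[0,0,0],[0,0,0.48],0],
    [[0,0,0],[0,0,0.6],0],
    [[0,0,0],[0,0,0.7],0],
    [[0,0,0],[0,0,0.7],0],
    [[0,0,0],[0,0,0.7],0],
  ],
)

```text
clock: 29.67
position: [0.4225, -0.3501, 0.0659]
tool_rot: [3.14, -0.0, 0.505]
force: [-4.8, -1.4, 4.9]
grip_width: 0.0384
finger_force: 29.7
```

>>> move_arm(
  series=[
    [[0,0,0],[0,0,0],70],
    [[0,0,0],[0,0,0],70],
    [[0,0,0],[0,0,0],70],
    [[0,0,-3],[0,0,0],70],
    [[0,0,-7],[0,0,0],70],
    [[0,0,-10],[0,0,0],70],
    [[0,-5,-12],[0,0,0],70],
    [[0,-9,-12],[0,0,0],70],
    [[0,-12,-12],[0,0,0],70],
    [[0,-12,-12],[0,0,0],70],
    [[0,-12,-12],[0,0,0],70],
  ],
)

```text
clock: 30.58
position: [0.3642, -0.2426, 0.1849]
tool_rot: [-3.141, -0.002, 0.509]
force: [-0.3, -0.7, -0.1]
grip_width: 0.0596
finger_force: 0.0
```

```bash
python3 - <<'E'
from look import *
s=st(); im,d=bot.grab_frame('top'); si,ds=bot.grab_frame('side')
for n,dd,b in(('top',d,(425,214,450,242)),('side',ds,(390,145,425,175))):
    q=cloud(n,dd)[b[1]:b[3],b[0]:b[2]].reshape(-1,3); q=q[(q[:,2]>.068)&(q[:,2]<.1)&(abs(q[:,0]-.42)<.03)]
    if len(q)>5: print('stop',n,len(q),np.percentile(q[:,2],[50,95]))
flanges()
b=cv2.resize(si[130:310,220:460],(784,588),interpolation=3); save(b,'end.png')
E
```

```text
30.58 [ 0.3642 -0.2426  0.1849] [-3.141e+00 -2.000e-03  5.090e-01] F [-0.3 -0.7 -0.1] w 0.0596 ff 0.0
stop top 29 [0.08236827 0.08701198]
stop side 118 [0.08026356 0.08537988]
top 0.95 [320. 160. 346. 183.] boss [ 0.5881 -0.0748  0.0315] 89
top 0.56 [358. 163. 380. 190.] boss [ 0.5843 -0.1786  0.0318] 102
side 0.71 [312. 183. 336. 200.] boss [ 0.5809 -0.1729  0.029 ] 60
side 0.7 [287. 200. 316. 213.] boss [ 0.5824 -0.0651  0.0286] 48
side 0.44 [245. 275. 292. 316.] boss [nan nan nan] 0look.py:8: RuntimeWarning: Mean of empty slice.
  print(n,round(r['conf'],2),np.round(r['bbox']),'boss',b.mean(0).round(4),len(b))
  ret = um.true_divide(
```

View pics/end.png

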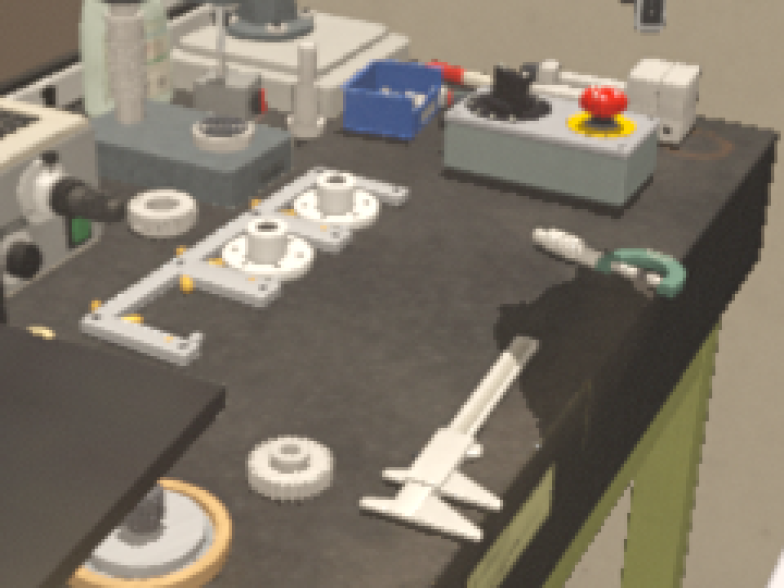

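```bash
python3 -c "
from workcell import bot; print(bot.job_done())"
```

```text
the job is handed in; nothing more can be done
None
```

I handed the job in at about 31 s: the stop button was pressed until it latched, the master is back in its rest, and both flanges present were pushed home in bays 1 and 2. The selector is on mark 5, the stop button was twisted and is up again, and the gear blank was left alone; the last pictures and depth readings agree, but the hand-in returned no verdict.

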